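# Key the knurled collar onto the bench spindle and hold it home

## Robot

A 6-joint arm with a two-finger parallel gripper is mounted at the origin on the work surface. World frame = base frame: x ahead of the robot, y to its left, z up, the work surface at z = 0. Lengths are in m, angles in rad, forces in N, time in s.
With the tool pointing down it reaches from about 0.4 to 0.925 m from the base axis. Payload 12.5 kg.
Tool frame: the origin (TCP) lies between the finger pads; the fingertips stand 22 mm ahead of it and the grasp point (between the pads) lies 3 mm ahead of it; z points along the fingers, y is the line along which they close (so a half turn about z gives the same grasp; the last joint's range is limited). The gripper opens to 95 mm and grips with 3 to 60 N. Pads are 20 mm wide; open, the fingers measure 119 mm over their backs; the gripper's body (75 mm by 180 mm) begins 59 mm behind the grasp point.
Start: joints at [1.215, 0.491, 1.559, -0, 1.092, -0.106], TCP at [0.154, 0.606, 0.237] pointing down, gripper open.
Joint ranges: [-3.1, 3.1], [-0.84, 2.19], [0.05, 2.79], [-1.13, 4.28], [0.06, 2.93], [-2.69, 2.69]. Speed limits (rad/s): [2.22, 2.22, 2.79, 3.14, 3.14, 3.14].

## Interface

Orientations are given as a unit quaternion [x, y, z, w].
In Python, from bench import env gives the robot as it stands.
- The arm moves only by the tool send_rows, never from a script. Its argument "deltas" is a list of rows, each a list of 7 numbers: the turn, a rotation vector about the tool's x, y, z in units of 6 degrees (1.0 is 6 degrees), then the shift along the tool's x, y, z in units of 30 mm (1.0 is 30 mm), then the finger opening in mm, from 0 to 95.1. In form: [[rx, ry, rz, tx, ty, tz, claw], ...]. A call has 1 to 12 rows; each row is the pose to reach, as a shift and turn from the pose commanded when the call began, along the tool's axes at that moment; what a row does not reach only later rows make up. A row lasts 1/10 s, in which the tool goes at most 50 mm and 8.59 degrees, less where a joint would pass 70% of its speed; a pose out of reach is approached as far as the arm can. A call with a gripper value outside its range is refused whole. The fingers move at their own pace and stop on an object; "grip_force" is the grip in N (left out, the last holds). Time passes only in rows, so rows that repeat a pose let the fingers close. It gives the time, the measured TCP pose, the force, the opening and the grip force at its end, in the units of the state.
- env.observe(): the state, without advancing time (a new reading comes with each control period).
- env.read_camera(name): name is "scene" or "top" or "wrist"; returns a dict with "pixels" (400x640x3 uint8, blue, green, red), "fx", "fy", "cx", "cy" (pixels), "k1" (the pictures are not rectified: a ray, as slopes to the right and down, at radius r is drawn at 1 + k1 r^2 times it, then the intrinsics apply), "world_to_cam" (4x4, takes a point from world to camera coordinates). Camera axes: x right, y down, z forward; pixel columns grow to the right and rows downward; lengths in m; the calibration is good to about 2 mm. A picture is of the moment at which its call begins. There is no depth.
- env.finish_job(): hands the job in; it is judged then, once.
The state is a dict: "clock": time; "joints": joint angles; "joint_velocities": joint speeds; "joint_efforts": joint torques, N m; "tcp_pos": TCP position; "orientation": TCP orientation; "ft_force": force on the tool from outside, world axes, zero at the start; "ft_torque": the same for the moment, N m; "gripper_width": finger opening in m; "finger_force": force on a finger pad.
Only numpy, scipy, OpenCV 4.12 (cv2) and the standard library are available. Lean on these libraries where they do the work, as an engineer would, in place of code of your own. Each camera call takes 0.05 s, during which the arm holds its last target. There are 200 camera calls.

## Task

Stand the toppled knurled collar upright on the bench, red-ringed end up, then fit it over the spigot of the bench spindle and turn it under light downward pressure until its hidden keyways drop over the cross pin. Push it fully home against the spring, down onto the hub, and finish while still holding it pushed home with the fingers. Leave the other things on the bench where they are.

Things in the scene. Friction and masses are not known exactly. Their poses are not given: they have to be found in the camera images.
- collar: Knurled steel collar, a 12-sided ring: 48 across flats, 48 high, 176 to 286 g, straight through bore 25 wide. It starts lying on a flat. Origin: centre of its bottom end; z axis along the bore to its top end, which carries a red ring; dark knurling on the upper half. The flats face 0, 30, 60 ... 330 degrees about z from the x axis.
- collar_top (a point): Centre of the collar's top end, 48 above its origin along its z axis. Hidden inside the other, bottom end are four keyways at 0, 90, 180 and 270 degrees about the collar's z from its x axis: 10 wide, reaching out to 18.5 from the axis and going 20 up from the bottom end. They do not show from above.
- spindle: Bench spindle bolted to the bench: green square foot 120 x 120 x 18, grey hub narrowing to 54 diameter with a flat top 40 above the bench. Origin: centre of the foot's underside; z up.
- home (a point): Centre of the hub's flat top, on the spigot's vertical axis, 40 above the bench: the collar's origin is here when fully home. The spigot is 21 diameter and rises 48 above this point, the last 10 tapering to 8 diameter. With the collar lined up to within about 7 degrees it drops over the pin, 10 down onto the spring plate.
- pin (a point): Centre of the horizontal cross pin, on the spigot's axis, 12 above the hub's top. The pin is 6 diameter and 32 long, so it sticks out 5.5 on both sides. It may point in any direction; its direction is not reported (this point's axes do not show it). A collar not lined up rests on it, bottom end 15 above the hub's top; a quarter turn at most lines a keyway pair up.
- spring_plate (a joint): Brass spring plate, 43 diameter, round the spigot, top face 5 above the hub when free (joint 0) and flush with the hub at 0.005 m. It takes 5 N to start it moving and 7.5 N to press it flush, collar's weight included; that weight alone does not move it, so a collar let go rises 5.
- wrench: Bystander, leave alone: steel wrench lying, 170 long.
- shim_ring: Bystander, leave alone: flat brass ring, 52 outside, 12 high.
- oil_can: Bystander, leave alone: yellow bottle with red cap, 60 diameter, 140 high.
- bar_stock: Bystander, leave alone: standing aluminium bar end, 40 diameter, 70 high.
- brush: Bystander, leave alone: brush lying, 200 long.
- screwdriver: Bystander, leave alone: screwdriver lying, 190 long.
- gauge_block: Bystander, leave alone: steel block 60 x 45 x 20 with a stud, 40 high in all.
Things that resemble listed ones, but are neither listed nor needed, are in the scene too. What is shaped like the collar but pink is not meant. Several things look just like the spindle: the one meant starts nearest to the robot's base.

How it is judged:
On the way, in this order (a step that is already met when the one before it is completed fails the run):
1. the collar stands upright on the bench, red ring up (angle between collar's own z axis and vertical below 0.1 rad and height (world z) of collar below 0.005 m), for 0.2 s.
2. the collar's keyways are over the cross pin and it is pushed home on the hub (angle between collar's own z axis and vertical below 0.06 rad and horizontal distance between collar and home below 0.004 m and z of collar in the frame of home below 0.0015 m and value of joint spring_plate above 0.004 m and contact force between the fingers and collar above 1 N), for 0.2 s.
At the end, for the whole second after the job is handed in: The fingers touch the collar with more than 1 N; the collar is upright (within 0.06 rad), on the spigot's axis within 4 mm, its bottom end within 1.5 mm of the hub's top, and the spring plate pressed at least 4 of its 5 mm (all of step 2); the arm keeps its last pose, push and grip.
It fails at once if one of the seven bystanders is moved by more than 30 mm (distance of any of wrench, shim_ring, oil_can, bar_stock, brush, screwdriver, gauge_block from where it was at the start of the episode above 0.03 m).
It also fails if it takes over 72 s, if anything falls off the work surface, if the arm or the gripper's body presses on something with over 40 N, if the wrist force passes 120 N, or if a joint passes its speed limit or range.

## Working session

There is one attempt and no reset: what is moved stays moved. The work goes in short steps, Python scripts to look and compute and a tool call to move; the robot and the scene stay as the last step left them, time stands still between calls to the robot, and variables do not carry over. Pictures are saved under pics/ and viewed, at most 10 in all, crops included, and the job is handed in when it is done.

Besides the shell and the picture viewer there is one more tool, called after "Request:" as name(argument=value, ...), one argument or row to a line, values as JSON. send_rows: Moves the arm, as the interface text tells. Its arguments: {"type":"object","properties":{"deltas":{"type":"array"},"grip_force":{"type":"number"}},"required":["deltas"]}

```bash
mkdir -p pics; ls; cat > h.py <<'E'
import numpy as np,cv2,pickle
from bench import env
from scipy.spatial.transform import Rotation as R
def shot(n,f):
    c=env.read_camera(n); cv2.imwrite(f'pics/{f}.png',c['pixels']); pickle.dump(c,open(f'pics/{f}.pkl','wb')); return c
def load(f): return pickle.load(open(f'pics/{f}.pkl','rb'))
def ray(c,u,v):
    K=np.array([[c['fx'],0,c['cx']],[0,c['fy'],c['cy']],[0,0,1.]])
    p=cv2.undistortPoints(np.array([[[u,v]]],float),K,np.array([c['k1'],0,0,0,0.]))[0,0]
    T=np.array(c['world_to_cam']); Rm=T[:3,:3]; o=-Rm.T@T[:3,3]
    return o,Rm.T@np.array([p[0],p[1],1])
def at(c,u,v,z):
    o,d=ray(c,u,v); return o+d*(z-o[2])/d[2]
def proj(c,P):
    T=np.array(c['world_to_cam']);q=T[:3,:3]@np.array(P)+T[:3,3];x,y=q[:2]/q[2];s=1+c['k1']*(x*x+y*y)
    return np.array([c['fx']*x*s+c['cx'],c['fy']*y*s+c['cy']])
E
python3 - <<'E'
from h import *
for n in ('scene','top'):
    c=shot(n,n+'0'); T=np.array(c['world_to_cam']); print(n,c['fx'],c['k1'],-T[:3,:3].T@T[:3,3])
print(env.observe())
E
```

```text
pics
scene 453.5715928157081 -0.04811737388361194 [1.07389811 0.82722124 0.89547511]
top 420.938889841846 0.015244550619972676 [0.46816709 0.01698086 1.30096168]
{'clock': 0.1, 'joints': array([ 1.21541922e+00,  4.91499794e-01,  1.55936532e+00, -7.91501947e-07,
        1.09167572e+00, -1.05616976e-01]), 'joint_velocities': array([-0.00073806, -0.00107093, -0.00124842,  0.00034824,  0.00112323,
        0.00019253]), 'joint_efforts': array([ 1.84005759e-03, -6.13618183e+01, -2.58602035e+01,  6.93878462e-02,
        4.71043226e-02, -5.04241427e-05]), 'tcp_pos': array([0.15440908, 0.60544439, 0.23612783]), 'orientation': array([ 1.24555539e-01,  9.92212524e-01, -4.61635475e-04, -1.07970301e-04]), 'ft_force': array([ 0.0023918 , -0.6891899 , -0.83055155]), 'ft_torque': array([-0.02734097,  0.03816615,  0.02336999]), 'finger_force': 0.0, 'gripper_width': 0.09506312166154522}
```

View pics/top0.png

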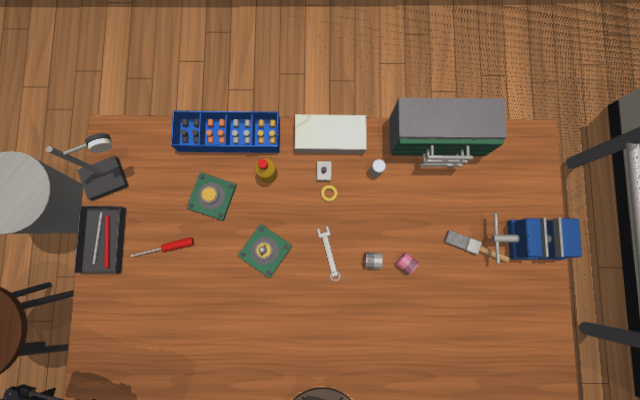

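View pics/scene0.png

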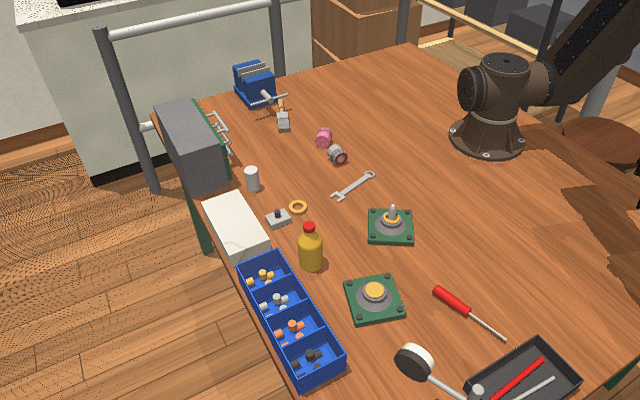

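The top view shows the collar at about (373,261) and the pink decoy at (407,264). The nearest spindle is at (264,250) and the other one at (211,195). I'll zoom in next.

```bash
python3 - <<'E'
from h import *
t=load('top0')['pixels'];s=load('scene0')['pixels']
def cr(i,u,v,w=30): return cv2.resize(i[v-w:v+w,u-w:u+w],(390,290) if 0 else (290,290),interpolation=cv2.INTER_CUBIC)
a=np.vstack([np.hstack([cr(t,373,261),cr(t,264,250)]),np.hstack([cr(s,337,154),cr(s,391,222)])])
cv2.imwrite('pics/crop0.png',a)
c=load('top0');print(at(c,373,261,.024),at(c,264,250,.088),at(c,264.5,250.5,.018), at(c,383,261,.024))
c=load('scene0');print(at(c,337,154,.024),at(c,393,207,.088),at(c,391,226,.018))
E
```

```text
[ 0.4891888  -0.15395472  0.024     ] [0.51758703 0.16689777 0.088     ] [0.51893923 0.17399948 0.018     ] [ 0.4893799  -0.18409428  0.024     ]
[ 0.49345891 -0.1528098   0.024     ] [0.52550708 0.18260466 0.088     ] [0.52500342 0.18323494 0.018     ]
```

View pics/crop0.png

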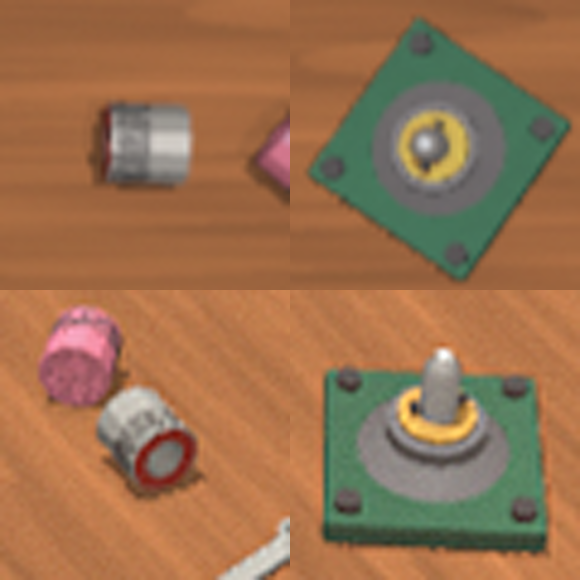

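The collar's red end points towards +y, with its axis almost along y. The spindle is at about (0.519, 0.173). I'll write a planning helper and get the wrist camera's geometry.

```bash
cat >> h.py <<'E'
import os
def down(yaw): # tool y (closing) at angle yaw from world x, pointing down
    y=np.array([np.cos(yaw),np.sin(yaw),0]); z=np.array([0,0,-1.]); return np.c_[np.cross(y,z),y,z]
def cmd(): 
    if os.path.exists('cmd.pkl'): return pickle.load(open('cmd.pkl','rb'))
    return np.array([.154,.606,.237]),R.from_quat(env.observe()['orientation']).as_matrix()
def sent(row): # record last row sent
    p,M=cmd(); pickle.dump((p+M@(np.array(row[3:6])*.03),M@R.from_rotvec(np.radians(6)*np.array(row[:3])).as_matrix()),open('cmd.pkl','wb'))
def plan(p1,M1):
    p,M=cmd(); return np.round(np.r_[R.from_matrix(M.T@M1).as_rotvec()/np.radians(6),M.T@(np.array(p1)-p)/.03],3)
E
python3 - <<'E'
from h import *
o=env.observe();c=env.read_camera('wrist');T=np.array(c['world_to_cam']);M=R.from_quat(o['orientation']).as_matrix()
print('cam in tool',M.T@(-T[:3,:3].T@T[:3,3]-o['tcp_pos']),'\n',(T[:3,:3]@M).round(3),c['fx'],c['k1'])
t=load('top0')
for u,v,z in [(263,250,.088),(264.9,250.7,.018),(264.7,250.7,.045)]:print(at(t,u,v,z))
e=[at(t,364.3,261,.024),at(t,382.5,261,.024),at(t,373,252.5,.035),at(t,373,269.3,.035)];print(e)
print(M,plan([.50,.17,.30],down(np.radians(90))))
E
```

```text
cam in tool [ 0.07103925 -0.00074654 -0.14825971] 
 [[-0.     1.    -0.   ]
 [-0.968 -0.001 -0.249]
 [-0.249  0.     0.968]] 325.611007296828 -0.014452648705481184
[0.51757093 0.16975853 0.088     ]
[0.51834284 0.17277454 0.018     ]
[0.51728356 0.1700882  0.045     ]
[array([ 0.48902478, -0.12773636,  0.024     ]), array([ 0.48937028, -0.18258724,  0.024     ]), array([ 0.51425727, -0.15279903,  0.035     ]), array([ 0.46449473, -0.15217282,  0.035     ])]
[[-9.68971812e-01  2.47171032e-01 -3.29257481e-04]
 [ 2.47171232e-01  9.68971409e-01 -8.89184402e-04]
 [ 9.92604586e-05 -9.42977598e-04 -9.99999550e-01]] [-8.0000e-03 -2.0000e-03 -2.3850e+00 -1.4768e+01 -1.1233e+01 -2.0920e+00]
```

Request:
send_rows(
  deltas=[
    [0, 0, -2.385, -14.77, -11.23, -0.5, 95],
    [0, 0, -2.385, -14.77, -11.23, -0.5, 95],
    [0, 0, -2.385, -14.77, -11.23, -0.5, 95],
    [0, 0, -2.385, -14.77, -11.23, -0.5, 95],
    [0, 0, -2.385, -14.77, -11.23, -0.5, 95],
    [0, 0, -2.385, -14.77, -11.23, -0.5, 95],
    [0, 0, -2.385, -14.77, -11.23, -0.5, 95],
    [0, 0, -2.385, -14.77, -11.23, -0.5, 95],
    [0, 0, -2.385, -14.77, -11.23, -0.5, 95],
    [0, 0, -2.385, -14.77, -11.23, -0.5, 95],
    [0, 0, -2.385, -14.77, -11.23, -0.5, 95],
    [0, 0, -2.385, -14.77, -11.23, -0.5, 95],
  ],
)

```text
clock: 1.35
tcp_pos: [0.5032, 0.166, 0.2515]
orientation: [0.002, 1.0, -0.0, 0.0]
ft_force: [0.5, -0.4, 0.5]
gripper_width: 0.0948
finger_force: 0.0
```

```bash
python3 - <<'E'
from h import *
sent([0,0,-2.385,-14.77,-11.23,-.5]); print(cmd()[0],env.observe()['tcp_pos'])
c=shot('wrist','w1'); print(env.observe()['tcp_pos'])
print(proj(c,[.5175,.171,.04]))
u,v=proj(c,[.5175,.171,.045]).astype(int); i=c['pixels'][max(v-75,0):v+75,u-100:u+100]; print('origin',u-100,max(v-75,0)); cv2.imwrite('pics/w1c.png',cv2.resize(i,None,fx=4,fy=4,interpolation=cv2.INTER_CUBIC))
E
```

```text
[0.59571827 0.26731137 0.25246624] [0.50315816 0.16602425 0.25148767]
[0.50233923 0.16699207 0.25132766]
[328.1642345  193.44714705]
origin 228 119
```

View pics/w1c.png

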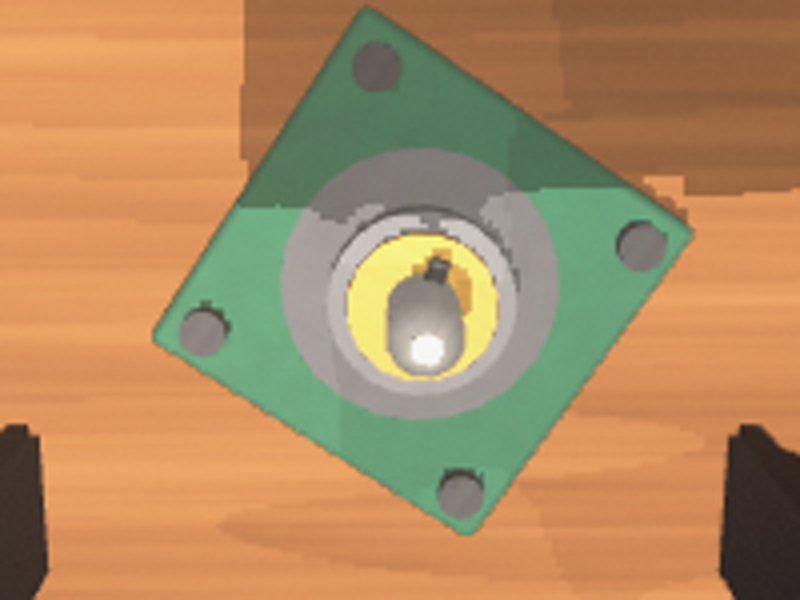

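The foot corners are at crop pixels (365,7), (692,233), (468,535) and (154,335). The yellow plate's centre is at about (422,307), and the visible pin end is at about (437,266).

```bash
python3 - <<'E'
from h import *
pickle.dump((np.array([.5,.17,.252]),down(np.pi/2)),open('cmd.pkl','wb'))
c=load('w1'); f=lambda x,y,z:at(c,228+x/4,119+y/4,z)
K=[f(*q,.018) for q in [(365,7),(692,233),(468,535),(154,335)]]
print(np.mean(K,0),[np.linalg.norm(K[i]-K[i-1]).round(4) for i in range(4)])
print('plate',f(422,307,.045),'hub',f(423,302,.04),'tip',f(426,348,.088))
h=np.mean(K,0)
for q in [(437,266),(436,260),(440,270)]:
    d=f(*q,.053)-h; print(np.degrees(np.arctan2(d[1],d[0])),np.linalg.norm(d[:2]))
# collar view plan
s=np.radians(45)
# tilt 45: tool z=(0,-s,-s), tool y=+x
def tilt(dz): 
    z=np.array(dz,float);z/=np.linalg.norm(z);y=np.array([1.,0,0]);return np.c_[np.cross(y,z),y,z]
print(plan([.49,-.06,.20],down(0)),plan([.49,-.06,.20],down(np.pi)))
E
```

```text
[0.51867415 0.17705743 0.018     ] [np.float64(0.1163), np.float64(0.1171), np.float64(0.1167), np.float64(0.1165)]
plate [0.51899053 0.17691256 0.045     ] hub [0.51875771 0.17734612 0.04      ] tip [0.51891786 0.17661406 0.088     ]
164.44545648214623 0.013607369409290316
167.16163510050424 0.015153378487655234
159.5511841303103 0.012800306769401783
[ 0.     0.    15.     0.333 -7.667  1.733] [  0.      0.    -15.      0.333  -7.667   1.733]
```

```bash
cat >> h.py <<'E'
def tilt(deg): # closing along +x, tool z tilted deg towards +y from down
    a=np.radians(deg);z=np.array([0,np.sin(a),-np.cos(a)]);y=np.array([1.,0,0]);return np.c_[np.cross(y,z),y,z]
E
python3 - <<'E'
from h import *
print(plan([.49,-.09,.14],tilt(-30)))
E
```

```text
[ 3.919 -3.919 14.625  0.333 -8.667  3.733]
```

Request:
send_rows(
  deltas=[
    [3.919, -3.919, 14.625, 0.333, -8.667, 3.733, 95],
    [3.919, -3.919, 14.625, 0.333, -8.667, 3.733, 95],
    [3.919, -3.919, 14.625, 0.333, -8.667, 3.733, 95],
    [3.919, -3.919, 14.625, 0.333, -8.667, 3.733, 95],
    [3.919, -3.919, 14.625, 0.333, -8.667, 3.733, 95],
    [3.919, -3.919, 14.625, 0.333, -8.667, 3.733, 95],
    [3.919, -3.919, 14.625, 0.333, -8.667, 3.733, 95],
    [3.919, -3.919, 14.625, 0.333, -8.667, 3.733, 95],
    [3.919, -3.919, 14.625, 0.333, -8.667, 3.733, 95],
    [3.919, -3.919, 14.625, 0.333, -8.667, 3.733, 95],
    [3.919, -3.919, 14.625, 0.333, -8.667, 3.733, 95],
    [3.919, -3.919, 14.625, 0.333, -8.667, 3.733, 95],
  ],
)

```text
clock: 2.6
tcp_pos: [0.4908, -0.0889, 0.1393]
orientation: [0.683, 0.683, -0.183, 0.183]
ft_force: [0.3, -0.2, -0.3]
gripper_width: 0.0949
finger_force: 0.0
```

Request:
send_rows(
  deltas=[
    [0, 0, 0, 0, 0, 0, 95],
    [0, 0, 0, 0, 0, 0, 95],
    [0, 0, 0, 0, 0, 0, 95],
  ],
)

```text
clock: 2.9
tcp_pos: [0.4904, -0.0904, 0.1398]
orientation: [0.682, 0.684, -0.183, 0.183]
ft_force: [-0.8, 0.1, 0.9]
gripper_width: 0.0946
finger_force: 0.0
```

```bash
python3 - <<'E'
from h import *
sent([3.919,-3.919,14.625,.333,-8.667,3.733])
o=env.observe(); print(o['tcp_pos'],cmd()[0],o['joints']); M=R.from_quat(o['orientation']).as_matrix(); print(M.round(3)); print(plan(o['tcp_pos'],M))
c=shot('wrist','w2'); u,v=proj(c,[.49,-.153,.024]).astype(int);print(u,v); y0,x0=max(v-75,0),max(u-100,0);print(x0,y0)
cv2.imwrite('pics/w2c.png',cv2.resize(c['pixels'][y0:y0+150,x0:x0+200],None,fx=4,fy=4,interpolation=cv2.INTER_CUBIC))
E
```

```text
[ 0.49036412 -0.09038148  0.13977563] [ 0.49001 -0.09001  0.14001] [-0.06443026  0.49478604  2.01384516 -0.79778384  0.77010195  0.5580438 ]
[[-0.002  1.     0.   ]
 [ 0.866  0.002 -0.499]
 [-0.499 -0.    -0.866]]
[-0.005  0.007 -0.016 -0.007  0.012  0.013]
324 192
224 117
```

View pics/w2c.png

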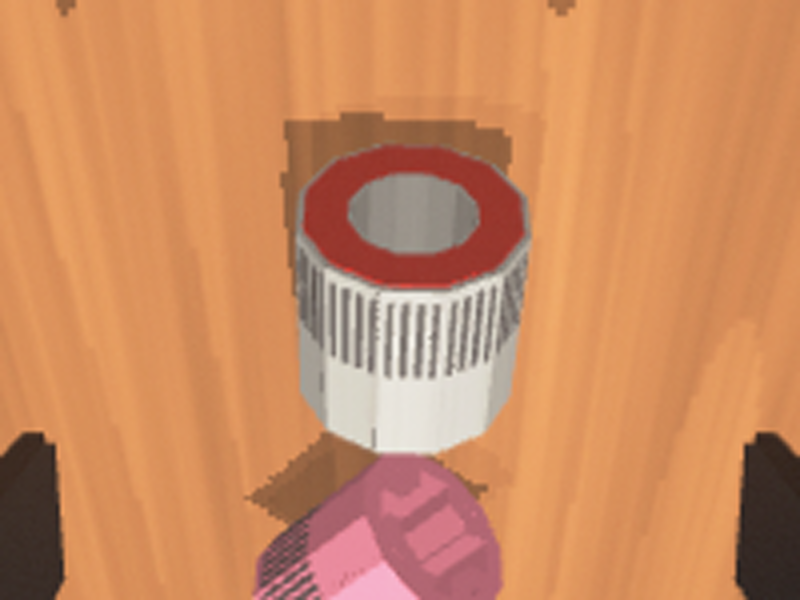

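```bash
python3 - <<'E'
from h import *
c=load('w2'); f=lambda x,y,z:at(c,224+x/4,117+y/4,z)
print('red c',f(413,217,.024),f(297,217,.024),f(530,217,.024))
print('bottom sides',f(300,385,.024),f(517,385,.024)); print('top red edge',f(413,288,.048),'top bot edge',f(440,452,.048))
t=tilt(-30)
for C in ([.491,-.155,.024],): print(plan(np.array(C)-.003*t[:,2],t))
E
```

```text
red c [ 0.49211197 -0.12828327  0.024     ] [ 0.46806805 -0.12831908  0.024     ] [ 0.51636358 -0.1282401   0.024     ]
bottom sides [ 0.46609716 -0.17911042  0.024     ] [ 0.51698891 -0.17902627  0.024     ]
top red edge [ 0.49189723 -0.12624241  0.048     ] top bot edge [ 0.49828141 -0.17494864  0.048     ]
[0.    0.    0.    0.058 0.033 4.332]
```

The collar stands out clearly. Its red end is at y≈-0.127, its bottom end at y≈-0.176 and its axis at x≈0.492, with no yaw. It sits on flats, so its sides are vertical for gripping. I'll grasp at (0.492, -0.152, 0.026).

Request:
send_rows(
  deltas=[
    [0, 0, 0, 0.11, 0.067, 1.4, 95],
    [0, 0, 0, 0.11, 0.067, 2.6, 95],
    [0, 0, 0, 0.11, 0.067, 3.5, 95],
    [0, 0, 0, 0.11, 0.067, 4.22, 95],
    [0, 0, 0, 0.11, 0.067, 4.22, 95],
    [0, 0, 0, 0.11, 0.067, 4.22, 95],
    [0, 0, 0, 0.11, 0.067, 4.22, 40],
    [0, 0, 0, 0.11, 0.067, 4.22, 40],
    [0, 0, 0, 0.11, 0.067, 4.22, 40],
    [0, 0, 0, 0.11, 0.067, 4.22, 40],
    [0, 0, 0, 0.11, 0.067, 4.22, 40],
    [0, 0, 0, 0.11, 0.067, 4.22, 40],
  ],
  grip_force=30,
)

```text
clock: 4.15
tcp_pos: [0.4929, -0.1506, 0.0288]
orientation: [0.683, 0.683, -0.183, 0.183]
ft_force: [-0.5, -0.5, -0.9]
gripper_width: 0.0523
finger_force: 0.0
```

```bash
python3 - <<'E'
from h import *
sent([0,0,0,.11,.067,4.22]); p,M=cmd(); o=env.observe(); print(p,o['gripper_width'],o['finger_force'],o['ft_force'],o['tcp_pos'])
print('lift',plan([.492,-.1505,.12],M)); print('rot from lift', R.from_matrix(M.T@tilt(60)).as_rotvec()/np.radians(6))
E
```

```text
[ 0.49202088 -0.15045465  0.02872258] 0.052260970146178434 0.0 [-0.53993534 -0.47568051 -0.94929139] [ 0.49294768 -0.15058674  0.02881153]
lift [ 0.000e+00  0.000e+00  0.000e+00 -1.523e+00 -1.000e-03 -2.634e+00]
rot from lift [-1.58280960e-04  1.50002224e+01  2.74150665e-04]
```

Request:
send_rows(
  deltas=[
    [0, 0, 0, 0, 0, 0, 40],
    [0, 0, 0, 0, 0, 0, 40],
    [0, 0, 0, 0, 0, 0, 40],
    [0, 0, 0, 0, 0, 0, 40],
    [0, 0, 0, -0.5, 0, -0.87, 40],
    [0, 0, 0, -1.0, 0, -1.74, 40],
    [0, 0, 0, -1.52, 0, -2.63, 40],
    [0, 0, 0, -1.52, 0, -2.63, 40],
    [0, 0, 0, -1.52, 0, -2.63, 40],
  ],
)

```text
clock: 5.05
tcp_pos: [0.493, -0.1507, 0.1198]
orientation: [0.683, 0.683, -0.183, 0.183]
ft_force: [-0.2, 0.6, -2.4]
gripper_width: 0.0482
finger_force: 29.8
```

Request:
send_rows(
  deltas=[
    [0, 1.3, 0, 0, 0, 0, 40],
    [0, 2.6, 0, 0, 0, 0, 40],
    [0, 3.9, 0, 0, 0, 0, 40],
    [0, 5.2, 0, 0, 0, 0, 40],
    [0, 6.5, 0, 0, 0, 0, 40],
    [0, 7.8, 0, 0, 0, 0, 40],
    [0, 9.1, 0, 0, 0, 0, 40],
    [0, 10.4, 0, 0, 0, 0, 40],
    [0, 11.7, 0, 0, 0, 0, 40],
    [0, 13, 0, 0, 0, 0, 40],
    [0, 14.3, 0, 0, 0, 0, 40],
    [0, 15, 0, 0, 0, 0, 40],
  ],
)

```text
clock: 6.25
tcp_pos: [0.4921, -0.1514, 0.1172]
orientation: [0.613, 0.609, 0.354, -0.357]
ft_force: [-0.2, 0.2, -2.1]
gripper_width: 0.0477
finger_force: 29.8
```

Request:
send_rows(
  deltas=[
    [0, 0, 0, 0, 0, 0, 40],
    [0, 0, 0, 0, 0, 0, 40],
    [0, 0, 0, 0, 0, 0, 40],
  ],
)

```text
clock: 6.55
tcp_pos: [0.4929, -0.1504, 0.1197]
orientation: [0.613, 0.612, 0.353, -0.354]
ft_force: [0.6, -0.1, -1.8]
gripper_width: 0.0477
finger_force: 29.8
```

```bash
python3 - <<'E'
from h import *
sent([0,0,0,-1.52,0,-2.63]);sent([0,15,0,0,0,0]); p,M=cmd(); o=env.observe(); print(p,o['tcp_pos'],o['joints'],o['ft_force'],o['gripper_width'])
print(plan(o['tcp_pos'],R.from_quat(o['orientation']).as_matrix()),M.round(3))
c=shot('scene','s2'); u,v=proj(c,p).astype(int); b=shot('wrist','w3')
cv2.imwrite('pics/s2c.png',np.hstack([cv2.resize(c['pixels'][v-50:v+50,u-50:u+50],(400,400)),cv2.resize(b['pixels'][100:300,220:420],(400,400))]))
E
```

```text
[ 0.49202159 -0.15049329  0.11985198] [ 0.49288602 -0.15036621  0.11968897] [-0.74669193  0.78988029  1.75823347  0.69032633  1.48419664 -1.14483033] [ 0.60937391 -0.11023699 -1.77706446] 0.04771006592526676
[ 0.009 -0.014  0.012 -0.003  0.029  0.006] [[-0.     1.    -0.   ]
 [ 0.5    0.     0.866]
 [ 0.866 -0.    -0.5  ]]
```

View pics/s2c.png

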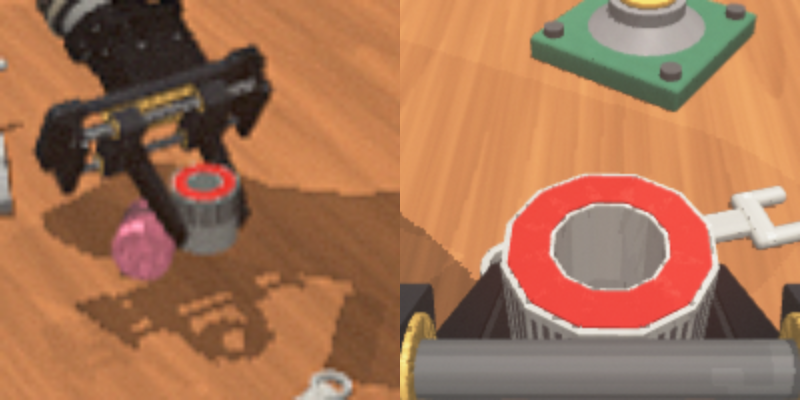

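The collar is upright with the red ring on top and held firmly. Before lowering it, I'll shift 50 mm in +y and 30 mm in -x to clear the pink decoy.

Request:
send_rows(
  deltas=[
    [0, 0, 0, 0.42, -0.5, 0.72, 40],
    [0, 0, 0, 0.83, -1, 1.44, 40],
    [0, 0, 0, 0.83, -1, 1.44, 40],
    [0, 0, 0, 0.0, -1, 1.93, 40],
    [0, 0, 0, -0.87, -1, 2.43, 40],
    [0, 0, 0, -1.5, -1, 2.79, 40],
    [0, 0, 0, -1.76, -1, 2.94, 40],
    [0, 0, 0, -1.76, -1, 2.94, 40],
    [0, 0, 0, -1.76, -1, 2.94, 40],
    [0, 0, 0, -1.76, -1, 2.94, 40],
  ],
)

```text
clock: 7.65
tcp_pos: [0.4633, -0.1009, 0.031]
orientation: [0.612, 0.612, 0.354, -0.353]
ft_force: [0.4, 1.4, -1.8]
gripper_width: 0.0479
finger_force: 29.8
```

Request:
send_rows(
  deltas=[
    [0, 0, 0, -0.029, 0, 0.017, 40],
    [0, 0, 0, -0.058, 0, 0.033, 40],
    [0, 0, 0, -0.087, 0, 0.05, 40],
    [0, 0, 0, -0.101, 0, 0.058, 40],
    [0, 0, 0, -0.101, 0, 0.058, 40],
    [0, 0, 0, -0.101, 0, 0.058, 40],
  ],
)

```text
clock: 8.25
tcp_pos: [0.4629, -0.1007, 0.0266]
orientation: [0.613, 0.612, 0.354, -0.354]
ft_force: [0.1, -0.0, -1.4]
gripper_width: 0.048
finger_force: 29.8
```

Request:
send_rows(
  deltas=[
    [0, 0, 0, -0.029, 0, 0.017, 40],
    [0, 0, 0, -0.029, 0, 0.017, 40],
    [0, 0, 0, -0.029, 0, 0.017, 40],
  ],
)

```text
clock: 8.55
tcp_pos: [0.4629, -0.1007, 0.0255]
orientation: [0.613, 0.612, 0.354, -0.354]
ft_force: [-0.3, 0.2, -1.6]
gripper_width: 0.0478
finger_force: 29.8
```

Request:
send_rows(
  deltas=[
    [0, 0, 0, -0.029, 0, 0.017, 40],
    [0, 0, 0, -0.029, 0, 0.017, 40],
    [0, 0, 0, -0.029, 0, 0.017, 40],
  ],
)

```text
clock: 8.85
tcp_pos: [0.463, -0.1007, 0.0245]
orientation: [0.613, 0.612, 0.354, -0.354]
ft_force: [0.3, 0.2, -1.5]
gripper_width: 0.048
finger_force: 29.8
```

Request:
send_rows(
  deltas=[
    [0, 0, 0, -0.029, 0, 0.017, 40],
    [0, 0, 0, -0.029, 0, 0.017, 40],
    [0, 0, 0, -0.029, 0, 0.017, 40],
  ],
)

```text
clock: 9.15
tcp_pos: [0.4629, -0.1006, 0.0241]
orientation: [0.612, 0.612, 0.354, -0.354]
ft_force: [-0.9, -1.7, 5.1]
gripper_width: 0.0479
finger_force: 29.7
```

Request:
send_rows(
  deltas=[
    [0, 0, 0, -0.029, 0, 0.017, 40],
    [0, 0, 0, -0.029, 0, 0.017, 40],
    [0, 0, 0, -0.029, 0, 0.017, 40],
  ],
)

```text
clock: 9.45
tcp_pos: [0.4628, -0.1007, 0.0235]
orientation: [0.612, 0.612, 0.354, -0.354]
ft_force: [-3.7, -4.1, 9.2]
gripper_width: 0.0477
finger_force: 29.9
```

Contact at 9 N, so it's seated on the bench. I'll open the fingers and back off.

Request:
send_rows(
  deltas=[
    [0, 0, 0, 0, 0, 0, 95],
    [0, 0, 0, 0, 0, 0, 95],
    [0, 0, 0, 0, 0, 0, 95],
    [0, 0, 0, 0, 0, 0, 95],
    [0, 0, 0, 0, 0, 0, 95],
    [0, 0, 0, 0, 0, -0.7, 95],
    [0, 0, 0, 0, 0, -1.5, 95],
    [0, 0, 0, 0, 0, -2.5, 95],
    [0, 0, 0, 1.0, 0, -3.0, 95],
    [0, 0, 0, 2.0, 0, -3.5, 95],
    [0, 0, 0, 3.5, 0, -3.5, 95],
    [0, 0, 0, 3.5, 0, -3.5, 95],
  ],
)

```text
clock: 10.65
tcp_pos: [0.4633, -0.138, 0.1695]
orientation: [0.612, 0.613, 0.354, -0.352]
ft_force: [0.7, -0.1, -0.2]
gripper_width: 0.0951
finger_force: 0.0
```

```bash
python3 - <<'E'
from h import *
for r in [[0,0,0,-1.76,-1,2.94],[0,0,0,-.101,0,.058]]+[[0,0,0,-.029,0,.017]]*4+[[0,0,0,3.5,0,-3.5]]: sent(r)
p,M=cmd(); o=env.observe(); print(p,o['tcp_pos'],o['gripper_width'])
c=shot('top','t3'); u,v=proj(c,[.462,-.098,.048]); print(u,v)
b=c['pixels'].astype(int); m=((b[...,2]-b[...,1]>60)&(b[...,2]-b[...,0]>60)).astype(np.uint8); u,v=int(u),int(v); ys,xs=np.nonzero(m[v-20:v+20,u-20:u+20]); print(len(xs), at(c,xs.mean()+u-20,ys.mean()+v-20,.048), xs.min(),xs.max(),ys.min(),ys.max())
w=shot('wrist','w4')
print('plan over collar',plan([.463,-.10,.20],down(0)),plan([.45,-.13,.20],down(0)))
E
```

```text
[ 0.46202161 -0.13892373  0.16593064] [ 0.46330655 -0.13795016  0.16947861] 0.09514159051543711
355.22032850282017 270.05929681106136
464 [ 0.48301424 -0.08896728  0.048     ] 0 36 0 37
plan over collar [ -0.    -10.      0.      1.632   0.033   0.556] [ -0.    -10.      0.      1.132  -0.401  -0.31 ]
```

Request:
send_rows(
  deltas=[
    [0, -1.4, 0, 0.3, 0, 0, 95],
    [0, -2.8, 0, 0.6, 0, 0.1, 95],
    [0, -4.2, 0, 0.9, 0, 0.2, 95],
    [0, -5.6, 0, 1.2, 0.033, 0.3, 95],
    [0, -7, 0, 1.632, 0.033, 0.556, 95],
    [0, -8.4, 0, 1.632, 0.033, 0.556, 95],
    [0, -9.8, 0, 1.632, 0.033, 0.556, 95],
    [0, -10, 0, 1.632, 0.033, 0.556, 95],
    [0, -10, 0, 1.632, 0.033, 0.556, 95],
    [0, -10, 0, 1.632, 0.033, 0.556, 95],
    [0, -10, 0, 1.632, 0.033, 0.556, 95],
  ],
)

```text
clock: 11.85
tcp_pos: [0.464, -0.1011, 0.1994]
orientation: [0.708, 0.706, 0.0, -0.002]
ft_force: [0.1, -0.8, 0.2]
gripper_width: 0.0948
finger_force: 0.0
```

```bash
cat >> h.py <<'E'
def redring(c,z,near,rad=40):
    b=c['pixels'].astype(int); m=((b[...,2]-b[...,1]>80)&(b[...,2]-b[...,0]>80)&(abs(b[...,1]-b[...,0])<35)).astype(np.uint8)
    u,v=proj(c,near); yy,xx=np.mgrid[:400,:640]; m[(xx-u)**2+(yy-v)**2>rad**2]=0
    cs,_=cv2.findContours(m,cv2.RETR_EXTERNAL,cv2.CHAIN_APPROX_NONE); k=max(cs,key=cv2.contourArea)
    P=np.array([at(c,*q[0],z)[:2] for q in k]); (x,y),r=cv2.minEnclosingCircle(P.astype(np.float32)*1000)
    return x/1000,y/1000,r,len(k)
E
python3 - <<'E'
from h import *
sent([0,-10,0,1.632,.033,.556]); o=env.observe(); print(cmd()[0],o['tcp_pos'],o['joints'])
w=shot('wrist','w5'); print(proj(w,[.463,-.1,.048]),redring(w,.048,[.463,-.1,.048],70))
t=shot('top','t5'); print(redring(t,.048,[.463,-.1,.048],15)); t=shot('scene','s5'); print(redring(t,.048,[.463,-.1,.048],20))
i=w['pixels'][100:300,220:420]; cv2.imwrite('pics/w5c.png',cv2.resize(i,(600,600)))
E
```

```text
[ 0.46301075 -0.0999976   0.19999033] [ 0.46402806 -0.10107012  0.19942299] [-0.35466076  0.3290654   1.95930191  0.0024595   0.85599055 -0.35442997]
[324.12540479 191.15772218] (0.4612301940917969, -0.096359375, 23.085987091064453, 138)Traceback (most recent call last):
  File "<stdin>", line 4, in <module>
  File "h.py", line 32, in redring
    cs,_=cv2.findContours(m,cv2.RETR_EXTERNAL,cv2.CHAIN_APPROX_NONE); k=max(cs,key=cv2.contourArea)
                                                                        ~~~^^^^^^^^^^^^^^^^^^^^^^^^
ValueError: max() iterable argument is empty
```

The ring fits a 23 mm radius, so the collar stands upright at (0.4612, -0.0964). That agrees with where it was released. I'll regrasp it from above.

Request:
send_rows(
  deltas=[
    [0, 0, 0, 0.157, -0.093, 1.5, 95],
    [0, 0, 0, 0.157, -0.093, 3.0, 95],
    [0, 0, 0, 0.157, -0.093, 4.3, 95],
    [0, 0, 0, 0.157, -0.093, 5.1, 95],
    [0, 0, 0, 0.157, -0.093, 5.38, 95],
    [0, 0, 0, 0.157, -0.093, 5.38, 95],
    [0, 0, 0, 0.157, -0.093, 5.38, 95],
    [0, 0, 0, 0.157, -0.093, 5.38, 40],
    [0, 0, 0, 0.157, -0.093, 5.38, 40],
    [0, 0, 0, 0.157, -0.093, 5.38, 40],
    [0, 0, 0, 0.157, -0.093, 5.38, 40],
    [0, 0, 0, 0.157, -0.093, 5.38, 40],
  ],
  grip_force=40,
)

```text
clock: 13.15
tcp_pos: [0.4612, -0.0955, 0.0389]
orientation: [0.707, 0.707, 0.0, -0.0]
ft_force: [-0.4, -0.2, 0.5]
gripper_width: 0.0609
finger_force: 0.0
```

Request:
send_rows(
  deltas=[
    [0, 0, 0, 0, 0, 0, 40],
    [0, 0, 0, 0, 0, 0, 40],
    [0, 0, 0, 0, 0, 0, 40],
    [0, 0, 0, 0, 0, 0, 40],
    [0, 0, 0, 0, 0, 0, 40],
    [0, 0, 0, 0, 0, 0, 40],
  ],
)

```text
clock: 13.75
tcp_pos: [0.4613, -0.0955, 0.0387]
orientation: [0.707, 0.707, 0.0, -0.0]
ft_force: [1.5, 0.8, 0.4]
gripper_width: 0.0474
finger_force: 40.0
```

```bash
python3 - <<'E'
from h import *
sent([0,0,0,.157,-.093,5.38]); p,M=cmd(); o=env.observe(); print(p,o['tcp_pos'],o['gripper_width'],o['finger_force'],o['ft_force'])
print('lift then',plan([p[0],p[1],.19],M),plan([.517,.05,.22],down(np.radians(-25))))
E
```

```text
[ 0.46021937 -0.09529144  0.03859025] [ 0.46131861 -0.09550056  0.03869211] 0.047386764575318006 39.999335059546866 [1.4856964  0.80057015 0.39627185]
lift then [ 0.     0.     0.    -0.    -0.    -5.047] [-0.     0.     4.167  4.843  1.893 -6.047]
```

Request:
send_rows(
  deltas=[
    [0, 0, 0, 0, 0, -1.0, 40],
    [0, 0, 0, 0, 0, -2.5, 40],
    [0, 0, 0, 0, 0, -4.0, 40],
    [0, 0, 0, 0, 0, -5.05, 40],
    [0, 0, 1, 1.4, 0.5, -5.05, 40],
    [0, 0, 2, 2.8, 1.0, -5.05, 40],
    [0, 0, 3, 4.2, 1.5, -5.05, 40],
    [0, 0, 4.167, 5.84, 1.893, -5.05, 40],
    [0, 0, 4.167, 5.84, 1.893, -5.05, 40],
    [0, 0, 4.167, 5.84, 1.893, -5.05, 40],
    [0, 0, 4.167, 5.84, 1.893, -5.05, 40],
    [0, 0, 4.167, 5.84, 1.893, -5.05, 40],
  ],
)

```text
clock: 14.95
tcp_pos: [0.5179, 0.0785, 0.1901]
orientation: [0.844, 0.537, -0.0, -0.0]
ft_force: [-0.4, -0.3, -1.7]
gripper_width: 0.0477
finger_force: 40.0
```

```bash
python3 - <<'E'
from h import *
sent([0,0,4.167,5.84,1.893,-5.05]); p,M=cmd(); o=env.observe(); print(p,o['tcp_pos'],o['gripper_width'],o['ft_force'],o['joints'])
w=shot('wrist','w6'); o=env.observe();print(o['tcp_pos']); u,v=proj(w,[.5187,.175,.045]).astype(int); x0,y0=max(0,min(u-100,440)),max(0,min(v-75,250)); print(u,v,x0,y0)
cv2.imwrite('pics/w6c.png',cv2.resize(w['pixels'][y0:y0+150,x0:x0+200],None,fx=4,fy=4,interpolation=cv2.INTER_CUBIC))
E
```

```text
[0.51700549 0.07991372 0.19008573] [0.51787987 0.07850512 0.19011726] 0.047701431809745835 [-0.42822243 -0.28033045 -1.74896691] [2.40888222e-02 4.05466360e-01 1.85906995e+00 5.63892633e-04
 8.78192020e-01 4.61293005e-01]
[0.51796524 0.07850617 0.19021302]
278 93 178 18
```

View pics/w6c.png

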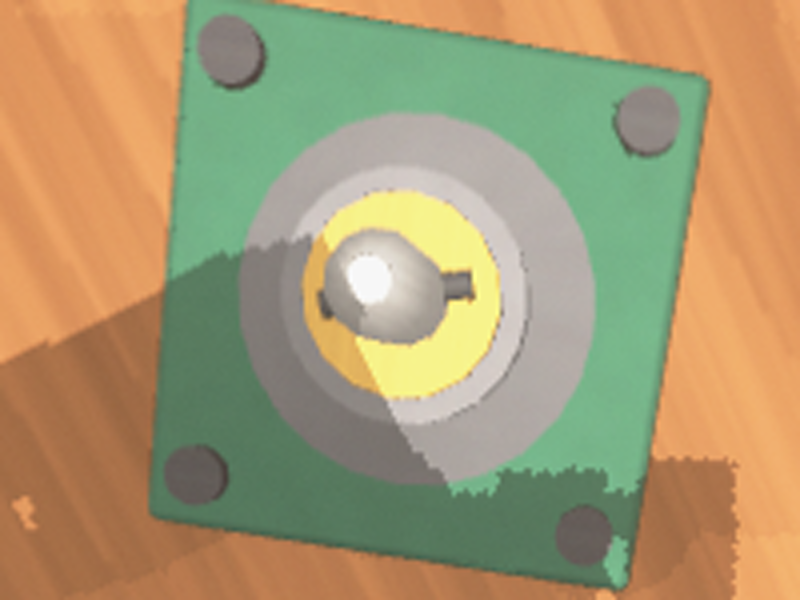

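The plate's centre is at crop pixel (401,293), and both pin ends show, at (472,284) and (322,305).

```bash
python3 - <<'E'
from h import *
c=load('w6'); f=lambda x,y,z:at(c,178+x/4,18+y/4,z)
print('plate',f(401,293,.045),np.linalg.norm(f(302,293,.045)-f(500,293,.045)))
i=c['pixels'].astype(int); m=((i[...,1]>180)&(i[...,2]>180)&(i[...,0]<160)).astype(np.uint8)
hub=f(404,294,.04);print('hub',hub); print('tip',f(370,278,.088))
a,b=f(472,284,.0525),f(322,305,.0525); print('pin',a,b,(a+b)/2,np.linalg.norm(a-b),np.degrees(np.arctan2(*(a-b)[1::-1])))
K=[f(*q,.018) for q in [(708,80),(622,587),(152,515)]]; print('foot',(K[0]+K[2])/2,np.linalg.norm(K[0]-K[1]),np.linalg.norm(K[1]-K[2]))
E
```

```text
plate [0.5194793  0.17661028 0.045     ] 0.042533393174219426
hub [0.51952267 0.17674815 0.04      ]
tip [0.51945197 0.17617313 0.088     ]
pin [0.53440198 0.17100018 0.0525    ] [0.50407032 0.18062148 0.0525    ] [0.51923615 0.17581083 0.0525    ] 0.03182104459080104 -17.59919432184742
foot [0.5195611  0.17555934 0.018     ] 0.116716552503401 0.11631969180627896
```

```bash
python3 - <<'E'
from h import *
c=load('w6'); near=[.518,.0785,.1995]; print(proj(c,near)); 
try: print(redring(c,.1995,near,110))
except Exception as e: print(e)
p,M=cmd(); o=env.observe(); off=o['tcp_pos']-p; print(off)
q=np.array([.5198,.1774,.15])-[off[0],off[1],0]; print(plan(q,down(np.radians(-17.6))))
E
```

```text
[326.15353944 268.47294033]
(0.5176353759765625, 0.08079229736328125, 22.599668502807617, 243)
[ 0.00095975 -0.00140755  0.00012729]
[ 0.     0.    -1.233  3.013 -1.338  1.336]
```

Request:
send_rows(
  deltas=[
    [0, 0, -0.6, 1.0, -0.5, 0, 40],
    [0, 0, -1.233, 2.0, -0.9, 0, 40],
    [0, 0, -1.233, 2.958, -1.331, 0, 40],
    [0, 0, -1.233, 2.958, -1.331, 0.5, 40],
    [0, 0, -1.233, 2.958, -1.331, 1.0, 40],
    [0, 0, -1.233, 2.958, -1.331, 1.336, 40],
    [0, 0, -1.233, 2.958, -1.331, 1.336, 40],
    [0, 0, -1.233, 2.958, -1.331, 1.336, 40],
    [0, 0, -1.233, 2.958, -1.331, 1.336, 40],
  ],
)

```text
clock: 15.9
tcp_pos: [0.5198, 0.1767, 0.1509]
orientation: [0.807, 0.59, 0.0, -0.0]
ft_force: [0.2, -0.6, -2.5]
gripper_width: 0.0479
finger_force: 40.0
```

```bash
python3 - <<'E'
from h import *
sent([0,0,-1.233,2.958,-1.331,1.336]); o=env.observe(); print(cmd()[0],o['tcp_pos'],o['ft_force'])
w=shot('wrist','w7'); t=o['tcp_pos']; z=t[2]-.0387+.048
print(proj(w,[t[0],t[1],z]),proj(w,[.5195,.1765,.04]))
cv2.imwrite('pics/w7c.png',cv2.resize(w['pixels'][180:330,230:430],None,fx=4,fy=4,interpolation=cv2.INTER_CUBIC))
E
```

```text
[0.51832004 0.17721368 0.15000345] [0.51984648 0.17666809 0.15085273] [ 0.22596713 -0.57273371 -2.49812891]
[326.09113812 268.74383154] [324.58116118 202.89866473]
```

View pics/w7c.png

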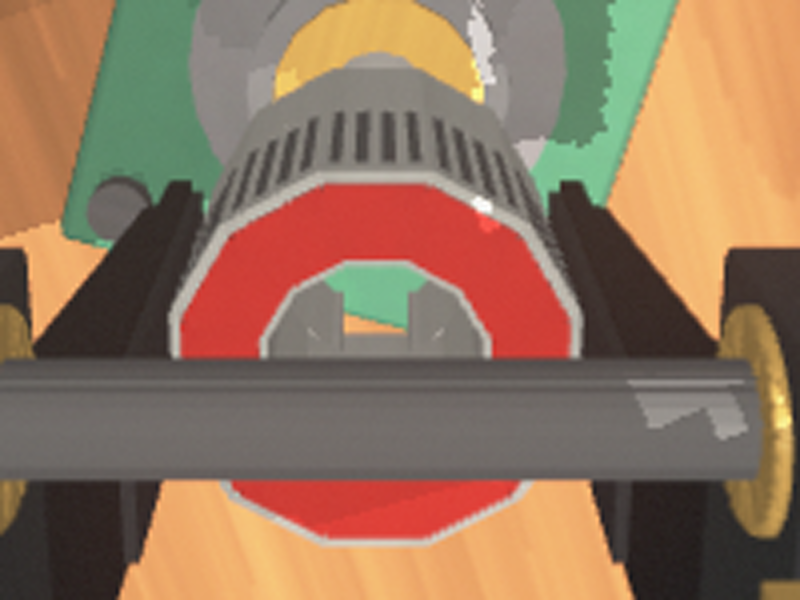

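The bore view shows a keyway slot centred along tool -x, at about (375,330). That means the keyways line up with the tool axes, so the current yaw of -17.6° already matches the pin. The outer flats of the top are at crop rows 175 and 545 and columns 170 and 582.

```bash
python3 - <<'E'
from h import *
c=load('w7'); o=env.observe(); t=o['tcp_pos']; M=R.from_quat(o['orientation']).as_matrix(); z=t[2]-.0387+.048
f=lambda x,y:M.T@(at(c,230+x/4,180+y/4,z)-t)
a,b=f(375,172),f(375,545); l,r=f(170,335),f(582,335); print(a,b,(a+b)/2,l,r)
print('err TCP-home in tool', M.T@(t-[.5195,.1765,.15]))
E
```

```text
[ 0.02236072 -0.00102213 -0.00928092] [-0.02532914 -0.00103654 -0.00932201] [-0.00148421 -0.00102933 -0.00930147] [ 0.00246101 -0.0248337  -0.00930235] [ 0.00243191  0.02301069 -0.00929377]
err TCP-home in tool [ 0.00035061  0.00021831 -0.00085227]
```

Request:
send_rows(
  deltas=[
    [0, 0, 0, 0.037, 0.027, 0.2, 40],
    [0, 0, 0, 0.037, 0.027, 0.5, 40],
    [0, 0, 0, 0.037, 0.027, 0.8, 40],
    [0, 0, 0, 0.037, 0.027, 1.1, 40],
    [0, 0, 0, 0.037, 0.027, 1.4, 40],
    [0, 0, 0, 0.037, 0.027, 1.7, 40],
    [0, 0, 0, 0.037, 0.027, 1.7, 40],
    [0, 0, 0, 0.037, 0.027, 1.7, 40],
  ],
)

```text
clock: 16.75
tcp_pos: [0.5205, 0.1778, 0.099]
orientation: [0.807, 0.59, -0.0, -0.0]
ft_force: [0.7, 0.3, -1.8]
gripper_width: 0.0478
finger_force: 40.0
```

Request:
send_rows(
  deltas=[
    [0, 0, 0, 0, 0, 0.07, 40],
    [0, 0, 0, 0, 0, 0.14, 40],
    [0, 0, 0, 0, 0, 0.2, 40],
    [0, 0, 0, 0, 0, 0.25, 40],
    [0, 0, 0, 0, 0, 0.25, 40],
  ],
)

```text
clock: 17.25
tcp_pos: [0.5205, 0.1778, 0.0915]
orientation: [0.807, 0.59, -0.0, -0.0]
ft_force: [-0.4, -0.5, -3.1]
gripper_width: 0.048
finger_force: 40.0
```

There's no force below pin height, so the keyways are over the pin. I'll go down to the spring plate next.

Request:
send_rows(
  deltas=[
    [0, 0, 0, 0, 0, 0.07, 40],
    [0, 0, 0, 0, 0, 0.13, 40],
    [0, 0, 0, 0, 0, 0.18, 40],
    [0, 0, 0, 0, 0, 0.23, 40],
    [0, 0, 0, 0, 0, 0.23, 40],
  ],
)

```text
clock: 17.75
tcp_pos: [0.5204, 0.1778, 0.0845]
orientation: [0.807, 0.59, -0.0, -0.0]
ft_force: [0.1, 0.2, -1.8]
gripper_width: 0.0477
finger_force: 40.0
```

Request:
send_rows(
  deltas=[
    [0, 0, 0, 0, 0, 0.04, 40],
    [0, 0, 0, 0, 0, 0.07, 40],
    [0, 0, 0, 0, 0, 0.1, 40],
    [0, 0, 0, 0, 0, 0.1, 40],
  ],
)

```text
clock: 18.15
tcp_pos: [0.5206, 0.1778, 0.0819]
orientation: [0.807, 0.59, 0.0, -0.0]
ft_force: [-1.0, -0.4, 3.6]
gripper_width: 0.0476
finger_force: 40.0
```

The spring plate is engaged. I'll press further.

Request:
send_rows(
  deltas=[
    [0, 0, 0, 0, 0, 0.04, 40],
    [0, 0, 0, 0, 0, 0.08, 40],
    [0, 0, 0, 0, 0, 0.1, 40],
    [0, 0, 0, 0, 0, 0.1, 40],
  ],
)

```text
clock: 18.55
tcp_pos: [0.5206, 0.1778, 0.0788]
orientation: [0.807, 0.59, -0.0, -0.0]
ft_force: [-1.0, -0.3, 4.7]
gripper_width: 0.0479
finger_force: 40.0
```

Request:
send_rows(
  deltas=[
    [0, 0, 0, 0, 0, 0.03, 40],
    [0, 0, 0, 0, 0, 0.05, 40],
    [0, 0, 0, 0, 0, 0.05, 40],
  ],
)

```text
clock: 18.85
tcp_pos: [0.5206, 0.1778, 0.0787]
orientation: [0.807, 0.59, 0.0, -0.0]
ft_force: [-5.3, -0.8, 21.8]
gripper_width: 0.0478
finger_force: 40.0
```

It stopped hard at TCP z 0.0787, exactly the predicted home height, with 22 N. I'll hold for a moment and confirm before handing in.

Request:
send_rows(
  deltas=[
    [0, 0, 0, 0, 0, 0, 40],
    [0, 0, 0, 0, 0, 0, 40],
    [0, 0, 0, 0, 0, 0, 40],
    [0, 0, 0, 0, 0, 0, 40],
    [0, 0, 0, 0, 0, 0, 40],
  ],
)

```text
clock: 19.35
tcp_pos: [0.5206, 0.1778, 0.0786]
orientation: [0.807, 0.59, 0.0, -0.0]
ft_force: [-4.8, -1.7, 21.4]
gripper_width: 0.0477
finger_force: 40.0
```

```bash
python3 - <<'E'
from h import *
o=env.observe(); print(o['clock'],o['tcp_pos'],o['ft_force'],o['finger_force'],R.from_quat(o['orientation']).as_matrix()[:,2])
if o['ft_force'][2]>10 and o['tcp_pos'][2]<.0795: print(env.finish_job())
E
```

```text
19.35 [0.52063817 0.1778264  0.07864085] [-4.78025116 -1.69633659 21.35959098] 39.99937242209853 [ 3.24335603e-04  7.30584889e-04 -9.99999681e-01]
the job is handed in; nothing more can be done
None
```

I stood the collar upright, red ring up, fitted it over the pin and pushed it home on the hub; the job was handed in at 19.35 s with the arm pressing about 21 N and gripping 40 N, and no verdict was returned.

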